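Open the square reagent jar in the iron holder

TASK

Set the closed square glass jar down into the square pocket of the iron holder, so that the pocket keeps it from turning, then unscrew its tight black cap (anticlockwise seen from above) and stop turning once the thread lets go, about a sixth of a turn. Lift the cap straight off and finish still holding it level just above the open mouth, a finger's breadth or so clear of it, with the jar left fully down in the pocket. Leave the other glassware where it stands.

Things in the scene. Friction and masses are not known exactly. Their poses are not given: they have to be found in the camera images.
- jar: Clear glass jar: square body 64 x 64 mm, 90 mm tall to its shoulder, 0.27 to 0.44 kg, then a round threaded neck (thread radius 25 mm) under a black cap. Starts closed, standing loose on the bench. Origin: centre of its underside; z up, x and y square to its sides. It can be lifted and carried by the cap; on the open bench it just spins along with the cap.
- jar_mouth (a point): Centre of the jar's mouth: glass rim, 113 mm above the jar's underside. On the rim a springy rubber gasket ring (radius 19.5 mm) pushes the cap up with about 13 N; with the cap off its top is 121 mm above the underside. The thread is right-handed with three starts and raises the cap 1.6 mm per 60 degrees.
- cap: Black ribbed screw cap, 61 mm across, 28 mm tall, 40 g, white line on top. Origin: centre of its open underside; z up. Closed, the origin is 95 mm above the jar's underside (top of cap at 123). Turned anticlockwise seen from above, relative to the jar, it comes free after 0.9 to 1.15 rad and can be lifted; a stop blocks it near 1.75 rad. Do not pass 1.7 rad from closed.
- cap_mark (a point): Outer end of the white line on the cap's top, 27 mm from the cap's axis along the cap's x, 28 mm above its underside. With the cap screwed home the line points along the jar's x axis (within 0 to 8 degrees anticlockwise).
- holder: Dark cast-iron block, 112 x 112 mm and 32 mm tall, bolted to the bench, with two low ears on its x sides (each 34 mm, bolt heads on top). In its top is a square pocket 70 x 70 mm, 26 mm deep, with 3 mm chamfered edges, sides parallel to the block's. Origin: centre of its underside; z up, x and y square to the block.
- holder_in (a point): Centre of the pocket's floor, 6 mm above the bench, on the holder's axis. The jar's underside rests here; the jar fits at any of its four quarter turns, with 3 mm play to each side (it can turn about 0.1 rad either way before the pocket braces it).
- corked_bottle: Bystander: round amber bottle with a cork, 62 mm across, 129 mm tall, loose. Origin: centre of its underside. It and the jar may change places.
- beaker: Bystander: open glass beaker, 70 mm across, 85 mm tall, loose. Origin: centre of its underside.
- small_bottle: Bystander: small green corked bottle, 44 mm across, 78 mm tall, loose. Origin: centre of its underside.

How it is judged:
On the way, in this order (a step that is already met when the one before it is completed fails the run):
1. the jar stands fully down in the holder's pocket, its cap still screwed on (horizontal distance between jar and holder_in below 0.008 m and z of jar in the frame of holder below 0.01 m and angle between jar's own z axis and vertical below 0.06 rad and z of cap in the frame of jar between 0.092 and 0.097 m and x of cap_mark in the frame of jar above 0.018 m), for 0.2 s.
2. the cap is unscrewed and lifted clear of the thread while the jar stays down in the pocket (horizontal distance between jar and holder_in below 0.008 m and z of jar in the frame of holder below 0.01 m and angle between jar's own z axis and vertical below 0.06 rad and z of cap in the frame of jar above 0.106 m), for 0.1 s.
At the end, for the whole second after the job is handed in: Jar upright and fully down in the pocket (8 mm of centre, under 4 mm off its floor); the fingers hold the cap still, level within 0.2 rad, within 20 mm sideways of the mouth, its lower edge 2 to 49 mm above the gasket (origin 123 to 170 mm above the jar underside), off the jar (horizontal distance between jar and holder_in below 0.008 m and z of jar in the frame of holder below 0.01 m and angle between jar's own z axis and vertical below 0.06 rad and z of cap in the frame of jar between 0.123 and 0.17 m and horizontal distance between cap and jar below 0.02 m and angle between cap's own z axis and vertical below 0.2 rad and contact force between cap and the fingers above 1 N and contact force between cap and jar below 0.1 N and linear speed of each of cap, jar below 0.02 m/s); the arm keeps its last pose, push and grip.
It fails at once if the cap is turned on far past the point where the thread lets go (more than about 1.75 rad from closed) (x of cap_mark in the frame of jar below -0.005 m).
It fails at once if the corked bottle is disturbed (moved more than 30 mm) (distance of corked_bottle from where it was at the start of the episode above 0.03 m).
It fails at once if the beaker is disturbed (moved more than 30 mm) (distance of beaker from where it was at the start of the episode above 0.03 m).
It fails at once if the small bottle is disturbed (moved more than 30 mm) (distance of small_bottle from where it was at the start of the episode above 0.03 m).
It also fails if it takes over 56 s, if anything falls off the work surface, if the arm or the gripper's body presses on something with over 40 N, if the wrist force passes 120 N, or if a joint passes its speed limit or range.

ROBOT

A 7-joint arm with a two-finger parallel gripper is mounted at the origin on the work surface. World frame = base frame: x ahead of the robot, y to its left, z up, the work surface at z = 0. Lengths are in m, angles in rad, forces in N, time in s.
With the tool pointing down it reaches from about 0.4 to 0.85 m from the base axis. Payload 6.9 kg.
Tool frame: the origin (TCP) lies at the very end of the fingers, on their centre line; the grasp point (between the pads) lies 19 mm behind it; z points along the fingers, y is the line along which they close (so a half turn about z gives the same grasp; the last joint's range is limited). The gripper opens to 85 mm and grips with 20 to 120 N. Pads are 22 mm wide; open, the fingers measure 114 mm over their backs; the gripper's body (76 mm by 85 mm) begins 54 mm behind the grasp point. The pads swing forward as they close: fully open they stand 13 mm farther back than shut.
Start: joints at [1.23, 0.507, -0.238, 1.5, 0.126, 1.149, -0.155], TCP at [0.269, -0.564, 0.194] pointing down, gripper open.
Joint ranges: [-3.08, 3.08], [-0.24, 2.05], [-1.43, 1.35], [0, 2.5], [-1.52, 4.66], [0.17, 1.96], [-2.89, 2.89]. Speed limits (rad/s): [2.39, 2.39, 3.14, 3.14, 3.14, 3.14, 3.14].

INTERFACE

Orientations are given as a unit quaternion [w, x, y, z].
In Python, from station import ctrl, cams gives the robot as it stands (ctrl), with the cameras (cams). Calls block until the motion is done:
- ctrl.movep(position, orientation): joint-space move of the TCP to a pose.
- ctrl.movel(position, frame=None, max_speed=0.15): straight line of the TCP; frame=None keeps the orientation; max_speed is the mean speed in m/s.
- ctrl.set_joints(angles): joint-space move.
- ctrl.ungrasp() and ctrl.close_gripper(force=None): open the fingers fully, or close them until they stop; force is the grip in N (None keeps the last).
- ctrl.pause(seconds).
- ctrl.ik(position, orientation): joint angles nearest the present ones, or None.
- ctrl.get_state(): the state.
- cams.grab_frame(name): name is "scene" or "side" or "wrist"; returns the picture (384x512x3 uint8, blue, green, red); there is no depth.
- cams.camera_info(name): a dict with "mtx" (3x3 intrinsics, pixels), "dist_coeffs" ([k1, k2, p1, p2, k3] as OpenCV has them; the pictures are not rectified), "R" (3x3) and "t" (3): a world point X has camera coordinates R X + t; the wrist camera has in their place "hand_eye" (4x4, takes a point from camera to tool coordinates, whose origin is the TCP and whose axes are the flange's). Camera axes: x right, y down, z forward; pixel columns grow to the right and rows downward; lengths in m; the calibration is good to about 2 mm. A picture is of the moment at which its call begins: read the wrist's pose just before it. camera_info takes no time and is no camera call.
A pose or a line that the arm cannot do raises ctrl.Unreachable and nothing moves.
- ctrl.close_job(): hands the job in; it is judged then, once.
The state is a dict: "time": time; "qpos": joint angles; "qd": joint speeds; "tau": joint torques, N m; "tcp_pos": TCP position; "eef_rot": TCP orientation; "contact_force": force on the tool from outside, world axes, zero at the start; "wrist_torque": the same for the moment, N m; "width": finger opening in m; "gripper_force": force on a finger pad.
Only numpy, scipy, OpenCV 4.12 (cv2) and the standard library are available. Lean on these libraries where they do the work, as an engineer would, in place of code of your own. Each camera call takes 0.05 s, during which the arm holds its last target. There are 200 camera calls.

## Working session

There is one attempt and no reset: what is moved stays moved. The work goes in short steps, each a Python script; the robot and the scene stay as the last script left them, time stands still between calls to the robot, and variables do not carry over. Pictures are saved under pics/ and viewed, at most 10 in all, crops included, and the job is handed in when it is done.

```bash
mkdir -p pics; python3 - <<'E'
from station import ctrl, cams
import cv2,numpy as np
a=cams.grab_frame("scene");b=cams.grab_frame("side")
cv2.imwrite("pics/scene.png",a);cv2.imwrite("pics/side.png",b)
for n in("scene","side","wrist"):
  print(n,{k:np.round(v,4).tolist() for k,v in cams.camera_info(n).items()})
s=ctrl.get_state();print({k:np.round(v,3).tolist() for k,v in s.items()})
E
```

```text
scene {'mtx': [[378.4853, 0.0, 249.66], [0.0, 378.4853, 192.6267], [0.0, 0.0, 1.0]], 'dist_coeffs': [-0.0129, 0.0, 0.0, 0.0, 0.0], 'R': [[0.4519, 0.8921, 0.0073], [0.505, -0.249, -0.8264], [-0.7354, 0.3771, -0.563]], 't': [-0.2816, -0.2263, 1.4761]}
side {'mtx': [[489.4345, 0.0, 255.6946], [0.0, 489.4345, 186.3988], [0.0, 0.0, 1.0]], 'dist_coeffs': [-0.0078, 0.0, 0.0, 0.0, 0.0], 'R': [[-0.8021, -0.5972, 0.0007], [-0.4164, 0.5583, -0.7176], [0.4282, -0.5758, -0.6965]], 't': [0.5213, 0.318, 1.0599]}
wrist {'mtx': [[296.6643, 0.0, 254.2637], [0.0, 296.6643, 195.8227], [0.0, 0.0, 1.0]], 'dist_coeffs': [-0.0429, 0.0, 0.0, 0.0, 0.0], 'hand_eye': [[0.0, -0.9593, -0.2826, 0.0714], [1.0, 0.0, 0.0, -0.0006], [-0.0, -0.2826, 0.9593, -0.1792], [0.0, 0.0, 0.0, 1.0]]}
{'time': 0.1, 'qpos': [1.231, 0.508, -0.238, 1.501, 0.126, 1.149, -0.155], 'qd': [-0.0, -0.004, 0.001, -0.001, -0.002, -0.001, -0.001], 'tau': [-0.006, -62.183, -2.195, -25.02, 0.013, 0.008, 0.0], 'tcp_pos': [0.269, -0.564, 0.193], 'eef_rot': [-0.001, 0.975, 0.221, -0.0], 'contact_force': [-0.274, 0.272, -0.584], 'wrist_torque': [0.008, -0.041, -0.045], 'gripper_force': 0.0, 'width': 0.085}
```

View pics/scene.png

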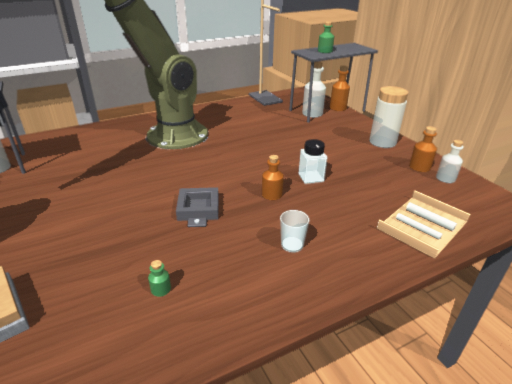

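View pics/side.png

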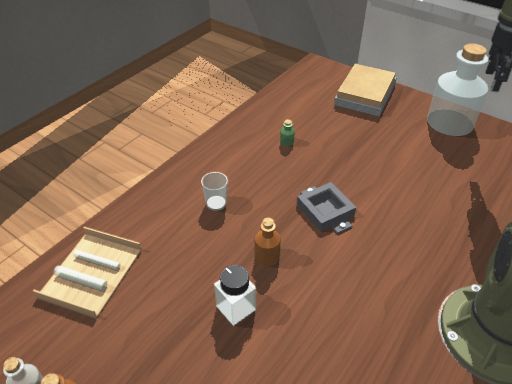

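The scene view shows the jar cap's top at about (314,146), the holder pocket at (198,198), the amber bottle's cork at (273,159), the beaker at (294,230) and the green bottle at (159,280). In the side view the cap's top is at about (235,273), the pocket at (326,205) and the amber bottle's cork at (268,225).

```bash
cat > h.py <<'E'
from station import ctrl, cams
import cv2,numpy as np
from scipy.spatial.transform import Rotation as Ro
def cam(n,st=None):
    c=cams.camera_info(n);K=np.array(c["mtx"]);D=np.array(c["dist_coeffs"])
    if n!="wrist": return K,D,np.array(c["R"]),np.array(c["t"])
    q=np.array(st["eef_rot"]);T=np.eye(4);T[:3,:3]=Ro.from_quat(q[[1,2,3,0]]).as_matrix();T[:3,3]=st["tcp_pos"]
    M=np.linalg.inv(T@np.array(c["hand_eye"]));return K,D,M[:3,:3],M[:3,3]
def tri(obs): # list of (cam, pixel)
    A=[];b=[]
    for (K,D,R,t),p in obs:
        u=cv2.undistortPoints(np.array([[p]],float),K,D)[0,0]
        d=R.T@np.array([u[0],u[1],1]);d/=np.linalg.norm(d);P=np.eye(3)-np.outer(d,d);A.append(P);b.append(P@(-R.T@t))
    x,*_=np.linalg.lstsq(np.vstack(A),np.hstack(b),rcond=None)
    return x,np.linalg.norm(np.vstack(A)@x-np.hstack(b))
def onz(c,p,z):
    K,D,R,t=c;u=cv2.undistortPoints(np.array([[p]],float),K,D)[0,0]
    d=R.T@np.array([u[0],u[1],1]);o=-R.T@t;return o+d*(z-o[2])/d[2]
def proj(c,X):
    K,D,R,t=c;return cv2.projectPoints(np.array(X,float).reshape(-1,1,3),cv2.Rodrigues(R)[0],t,K,D)[0][:,0]
def down(yaw): # tool z down; tool y direction = (sin yaw, -cos yaw), x=(cos yaw,sin yaw)
    q=(Ro.from_euler('z',yaw)*Ro.from_euler('x',np.pi)).as_quat();return q[[3,0,1,2]]
E
python3 - <<'E'
from h import *
a,b=cam("scene"),cam("side")
for n,p,q in [("cap",(314,146),(235,273)),("pocket",(198,198),(326,205)),("cork",(273,159),(268,225)),("beaker",(294,218),(215,178)),("green",(158,265),(288,124))]:
    x,r=tri([(a,p),(b,q)]);print(n,x.round(4),round(r,4))
    for yaw in (0,):pass
E
```

```text
cap [0.4978 0.28   0.1178] 0.0022
pocket [ 0.4811 -0.0897  0.0273] 0.0039
cork [0.518  0.1281 0.1193] 0.0018
beaker [0.741  0.0575 0.0885] 0.0009
green [ 0.731  -0.2719  0.0704] 0.0004
```

```bash
python3 - <<'E'
from h import *
import pickle
S=[]
def shot(p,yaw,name):
    ctrl.movep(p,down(yaw));ctrl.pause(.2);s=ctrl.get_state();im=cams.grab_frame("wrist");cv2.imwrite(f"pics/{name}.png",im);S.append((name,s));return im
h1=shot([0.48,-0.13,0.22],0,"h1");h2=shot([0.48,-0.05,0.22],0,"h2")
j1=shot([0.50,0.24,0.26],0,"j1");j2=shot([0.50,0.31,0.26],0,"j2")
pickle.dump(S,open("S.pkl","wb"))
cv2.imwrite("pics/mosH.png",cv2.resize(np.hstack([h1,h2]),(800,300)))
cv2.imwrite("pics/mos.png",cv2.resize(np.vstack([np.hstack([h1,h2]),np.hstack([j1,j2])]),(800,600)))
s=S[-1][1];print(s["time"],s["qpos"])
E
```

```text
4.7333 [-0.26934679  0.43020059 -0.51243984  1.48507522  0.21570239  1.28286378
 -2.3770295 ]
```

View pics/mos.png

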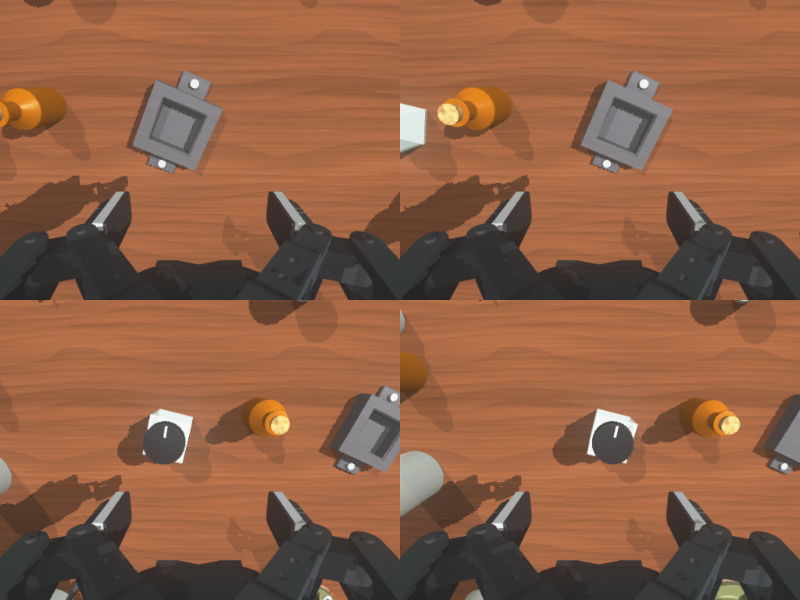

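The mosaic (scaled by 1/1.28) shows the holder's pocket at about (178,125) in h1 and (622-400,125) in h2, and the cap at (164,442-300) in j1 and (613-400,442-300) in j2. The white line points up and slightly right. I'll enlarge these for corner-level measurement.

```bash
python3 - <<'E'
import cv2,numpy as np
def c(n,x,y): 
    im=cv2.imread(f"pics/{n}.png")[y:y+120,x:x+160]; return cv2.resize(im,(400,300),interpolation=cv2.INTER_CUBIC)
cv2.imwrite("pics/crops.png",np.vstack([np.hstack([c("h1",145,100),c("h2",205,100)]),np.hstack([c("j1",135,120),c("j2",195,120)])]))
E
```

```text
(no output)
```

View pics/crops.png

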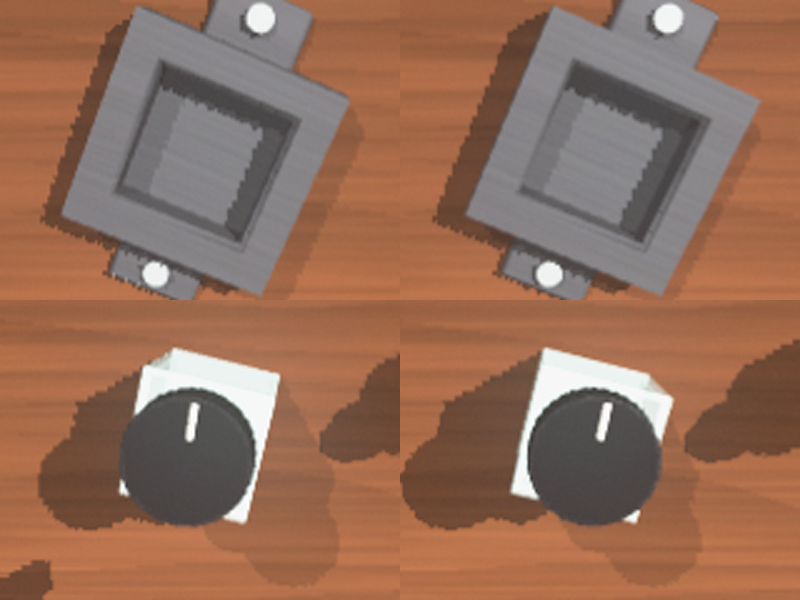

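Crops (scale 2.5): the holder's top corners in h1 are at about (136,6),(350,98),(262,296),(62,215), and in h2 at (155,6),(360,100),(262,296),(66,214). The cap's top centre is at (187.5,158) in j1 and (194.5,157.5) in j2, with the white line tip at (194,104) and (207,104).

```bash
python3 - <<'E'
from h import *
import pickle
S=dict(pickle.load(open("S.pkl","rb")));C={n:cam("wrist",s) for n,s in S.items()}
off={"h1":(145,100),"h2":(205,100),"j1":(135,120),"j2":(195,120)}
f=lambda n,p:(C[n],np.array(p)/2.5+off[n]-0.3)
X=[]
for p,q in zip([(136,6),(350,98),(262,296),(62,215)],[(155,6),(360,100),(262,296),(66,214)]):
    x,r=tri([f("h1",p),f("h2",q)]);X.append(x);print(x.round(4),round(r,4))
X=np.array(X);print("holder c",X.mean(0),[np.linalg.norm(X[i]-X[i-1]).round(4) for i in range(4)])
# at fixed height .032
for n,ps in (("h1",[(136,6),(350,98),(262,296),(62,215)]),("h2",[(155,6),(360,100),(262,296),(66,214)])):
    Y=np.array([onz(*f(n,p),.032) for p in ps]);e=[Y[0]-Y[3],Y[1]-Y[2]];print(n,Y.mean(0).round(4),[np.arctan2(v[1],v[0]).round(3) for v in e],[ (np.arctan2(v[1],v[0])+np.pi/2).round(3) for v in (Y[1]-Y[0],Y[2]-Y[3])],[np.linalg.norm(Y[i]-Y[i-1]).round(4) for i in range(4)])
for a,b in [((187.5,158),(194.5,157.5)),((194,104),(207,104))]:
    print("cap",tri([f("j1",a),f("j2",b)]), onz(*f("j1",a),.123).round(4),onz(*f("j2",b),.123).round(4))
sc=cam("scene");sd=cam("side")
print("cap mix",tri([f("j1",(187.5,158)),f("j2",(194.5,157.5)),(sc,(314,146)),(sd,(235,273))]))
for n,L in (("j1",[(190,140),(194,104),(174,48),(280,75),(120,195),(245,223)]),("j2",[(200,140),(207,104),(144,48),(250,74),(112,194),(235,223)])):
    Y=[onz(*f(n,p),.123) for p in L[:2]];d=Y[1]-Y[0];print(n,"line yaw",np.arctan2(d[1],d[0]),np.linalg.norm(d))
    e=onz(*f(n,L[3]),.09)-onz(*f(n,L[2]),.09); print("edge yaw", np.arctan2(e[1],e[0])+np.pi/2,np.linalg.norm(e))
E
```

```text
[ 0.5587 -0.0658  0.0357] 0.0001
[ 0.5148 -0.168   0.0293] 0.0006
[ 0.4118 -0.1241  0.031 ] 0.0001
[ 0.4563 -0.0213  0.0299] 0.0003
holder c [ 0.48539928 -0.09479915  0.03146919] [np.float64(0.1119), np.float64(0.1115), np.float64(0.112), np.float64(0.1121)]
h1 [ 0.4858 -0.0947  0.032 ] [np.float64(-0.4), np.float64(-0.4)] [np.float64(-0.401), np.float64(-0.409)] [np.float64(0.1111), np.float64(0.1114), np.float64(0.112), np.float64(0.1115)]
h2 [ 0.4856 -0.0946  0.032 ] [np.float64(-0.413), np.float64(-0.4)] [np.float64(-0.411), np.float64(-0.413)] [np.float64(0.111), np.float64(0.1104), np.float64(0.1113), np.float64(0.1119)]
cap (array([0.49203004, 0.28844576, 0.11679888]), np.float64(1.595065977860858e-05)) [0.4936 0.2875 0.123 ] [0.4936 0.2888 0.123 ]
cap (array([0.51720896, 0.28375423, 0.1221844 ]), np.float64(0.00014098227082633589)) [0.5175 0.2836 0.123 ] [0.5172 0.2838 0.123 ]
cap mix (array([0.49382847, 0.28540828, 0.11894659]), np.float64(0.008141569002220713))
j1 line yaw -0.15074797360382683 0.016006192988126566
edge yaw -0.25355656942719706 0.050868503033252147
j2 line yaw -0.1716891759800615 0.016064622143574018
edge yaw -0.23930928814878838 0.05124350459912028
```

```bash
python3 - <<'E'
from h import *
j=[.4925,.288];h=[.4855,-.0947]
for k in range(-4,5):
    g=-.245+k*np.pi/4
    out=[]
    for p,y in ((j+[.12],g),(h+[.1],g-.16),(h+[.1],g-.16+.7),(h+[.1],g-.16+1.4),(h+[.13],g-.16+1.4)):
        q=ctrl.ik(p,down(y));out.append(None if q is None else (round(q[4],2),round(q[5],2),round(q[6],2)))
    print(k,round(g,2),out)
E
```

```text
-4 -3.39 [(np.float64(0.73), np.float64(1.18), np.float64(0.03)), (np.float64(0.66), np.float64(0.98), np.float64(0.59)), (np.float64(0.74), np.float64(1.05), np.float64(1.2)), (np.float64(-0.75), np.float64(1.0), np.float64(-2.74)), (np.float64(-0.67), np.float64(1.03), np.float64(-2.82))]
-3 -2.6 [(np.float64(0.76), np.float64(1.21), np.float64(0.79)), (np.float64(0.74), np.float64(1.05), np.float64(1.29)), (np.float64(-0.61), np.float64(0.9), np.float64(-2.82)), (np.float64(0.06), np.float64(0.76), np.float64(-2.85)), (np.float64(0.06), np.float64(0.84), np.float64(-2.85))]
-2 -1.82 [(np.float64(0.76), np.float64(1.21), np.float64(1.57)), (np.float64(-0.61), np.float64(0.9), np.float64(-2.73)), (np.float64(0.09), np.float64(0.77), np.float64(-2.8)), (np.float64(0.17), np.float64(0.78), np.float64(-2.19)), (np.float64(0.15), np.float64(0.85), np.float64(-2.17))]
-1 -1.03 [(np.float64(-0.35), np.float64(0.94), np.float64(-2.83)), (np.float64(0.1), np.float64(0.77), np.float64(-2.72)), (np.float64(0.19), np.float64(0.78), np.float64(-2.12)), (np.float64(0.27), np.float64(0.8), np.flo
[... 821 characters left out ...]
64(-0.1)), (np.float64(0.63), np.float64(0.96), np.float64(0.46)), (np.float64(0.57), np.float64(1.01), np.float64(0.51))]
3 2.11 [(np.float64(0.6), np.float64(1.08), np.float64(-0.62)), (np.float64(0.51), np.float64(0.89), np.float64(-0.03)), (np.float64(0.64), np.float64(0.97), np.float64(0.52)), (np.float64(0.74), np.float64(1.05), np.float64(1.12)), (np.float64(0.66), np.float64(1.09), np.float64(1.19))]
4 2.9 [(np.float64(0.73), np.float64(1.18), np.float64(0.03)), (np.float64(0.66), np.float64(0.98), np.float64(0.59)), (np.float64(0.74), np.float64(1.05), np.float64(1.2)), (np.float64(-0.75), np.float64(1.0), np.float64(-2.74)), (np.float64(-0.67), np.float64(1.03), np.float64(-2.82))]
```

```bash
python3 - <<'E'
from h import *
def rep(n):
    s=ctrl.get_state();print(n,round(s["time"],2),np.round(s["tcp_pos"],4),np.round(s["contact_force"],1),np.round(s["wrist_torque"],2),round(s["width"],4),round(s["gripper_force"],1))
x,y=.4925,.288;g=-.245
ctrl.movep([x,y,.16],down(g));ctrl.movel([x,y,.095]);rep("low")
ctrl.close_gripper(20);rep("squeeze");ctrl.ungrasp()
ctrl.movel([x,y,.16],max_speed=.2);ctrl.movep([x,y,.16],down(g+np.pi/2));ctrl.movel([x,y,.092]);rep("low2")
ctrl.close_gripper(110);ctrl.pause(.2);rep("grip")
s=ctrl.get_state();cv2.imwrite("pics/g.png",np.hstack([cv2.resize(cams.grab_frame("side")[200:350,150:350],(400,300)),cv2.resize(cams.grab_frame("wrist"),(400,300))]))
E
```

```text
low 5.86 [0.4934 0.2891 0.0965] [ 0.9 -0.1  0.9] [-0.03  0.   -0.02] 0.0854 0.0
squeeze 6.62 [0.4925 0.288  0.095 ] [-0.3  0.4  0.3] [-0.05  0.04 -0.03] 0.0 0.0
low2 9.7 [0.4926 0.2886 0.0925] [ 0.6 -0.2  0.7] [-0.   -0.03 -0.04] 0.0855 0.0
grip 10.67 [0.4925 0.288  0.092 ] [ 0.4 -0.2  1.2] [-0.02  0.07  0.  ] -0.0001 0.0
```

View pics/g.png

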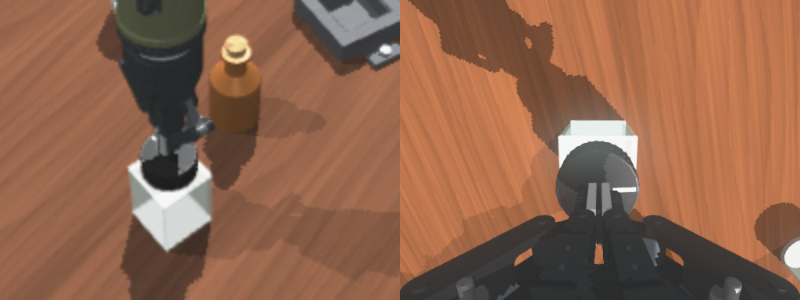

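The fingers shut completely and missed the cap: in the wrist view the closed tips (about (597,190)) overlap the cap and hide its near half, with the white line at (625,190). I'll project the reported TCP into the views to see why.

```bash
python3 - <<'E'
from h import *
s=ctrl.get_state();t=np.array(s["tcp_pos"]);im=[]
X=np.array([t,t+[0,0,.031],[.4925,.288,0.0],[.4925,.288,.123]])
for n,sz in (("side",60),("scene",45),("wrist",90)):
    f=cams.grab_frame(n).copy();P=proj(cam(n,s),X);print(n,P.round(1).tolist())
    k=5
    c=np.array([*np.round(P[1])],int)+[0,0 if n=="wrist" else 10];w,h=(int(sz*.9),sz)
    x0,y0=max(c[0]-w,0),max(c[1]-h,0)
    cr=cv2.resize(f[y0:y0+2*h,x0:x0+2*w],(266,300),interpolation=cv2.INTER_CUBIC);print(x0,y0,266/(2*w))
    im.append(cr)
    for p,col in zip(P,[(0,0,255),(0,255,255),(0,255,0),(255,0,255)]): cv2.circle(cr,tuple(int(v) for v in ((p-[x0,y0])*[266/2/w,300/2/h])),3,col,-1)
cv2.imwrite("pics/dbg.png",cv2.resize(np.hstack(im),(798,300)))
E
```

```text
side [[234.2, 284.1], [233.8, 275.4], [235.5, 307.6], [233.8, 275.5]]
180 225 2.462962962962963
scene [[313.8, 152.1], [314.8, 143.1], [310.9, 177.4], [314.8, 143.1]]
275 108 3.325
wrist [[255.3, 224.2], [255.4, 245.4], [255.0, 187.8], [255.4, 245.4]]
174 155 1.6419753086419753
```

View pics/dbg.png

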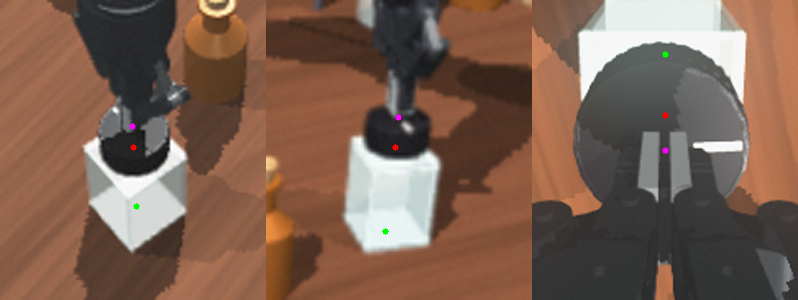

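The shut fingertips stand on or above the cap's top, although the reported TCP is 31 mm lower than that, with no contact force. I'll feel for the cap's top in small steps to find where the tips really are.

```bash
python3 - <<'E'
from h import *
s=ctrl.get_state();x,y,z=s["tcp_pos"];print(s["qpos"].round(3),s["eef_rot"])
for i in range(1,23):
    ctrl.movel([.4925,.288,.092-.0015*i],max_speed=.03)
    s=ctrl.get_state()
    if abs(s["contact_force"][2])>3 or i%6==0: print(i,np.round(s["tcp_pos"],4),np.round(s["contact_force"],1),round(s["time"],2))
    if abs(s["contact_force"][2])>3: break
E
```

```text
[-0.074  0.625 -0.806  1.781  0.537  0.97  -1.345] [-4.26401741e-06  7.88194496e-01  6.15426224e-01 -4.62617899e-06]
5 [0.4927 0.2882 0.0851] [-0.7 -0.5  4.9] 12.17
```

```bash
python3 - <<'E'
from h import *
x,y=.4925,.288
def rep(n):
    s=ctrl.get_state();print(n,round(s["time"],2),np.round(s["tcp_pos"],4),np.round(s["contact_force"],1),np.round(s["wrist_torque"],2),round(s["width"],4),round(s["gripper_force"],1));return s
ctrl.movel([x,y,.11]);ctrl.ungrasp();ctrl.movel([x,y,.075])
for z in np.arange(.073,.0529,-.002):
    ctrl.movel([x,y,z],max_speed=.04);s=ctrl.get_state()
    if abs(s["contact_force"][2])>4: rep("touch");ctrl.movel([x,y,z+.004]);break
rep("low");ctrl.close_gripper(20);s=rep("grip")
cv2.imwrite("pics/g2.png",np.hstack([cv2.resize(cams.grab_frame("side")[225:345,180:288],(270,300),interpolation=2),cv2.resize(cams.grab_frame("scene")[108:198,275:356],(270,300),interpolation=2),cv2.resize(cams.grab_frame("wrist")[150:340,170:341],(260,300))]))
E
```

```text
low 16.4 [0.4924 0.2879 0.0528] [ 0.1  0.7 -0.7] [ 0.   -0.02 -0.01] 0.0854 0.0
grip 16.76 [0.4924 0.2881 0.0532] [-0.2 -0.2  1.9] [-0.    0.11  0.05] 0.0587 21.3
```

View pics/g2.png

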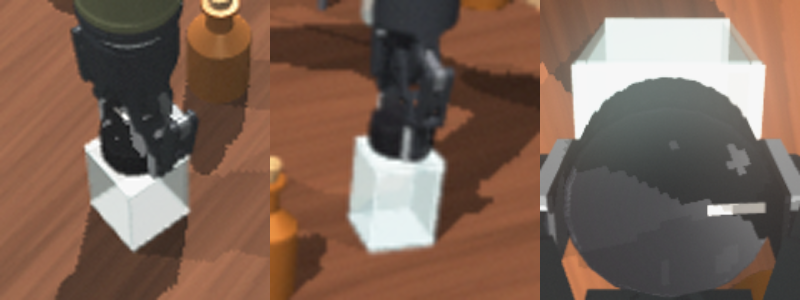

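The cap is now held: width is 58.7 mm, the pads flank it about level with its middle, and the jar's far edge is horizontal in the wrist view (y≈63). So the jar is square to the tool and within 1 mm. Next I'll tighten the grip, lift, carry and lower it with force monitoring.

```bash
python3 - <<'E'
from h import *
def rep(n):
    s=ctrl.get_state();print(n,round(s["time"],2),np.round(s["tcp_pos"],4),np.round(s["contact_force"],1),np.round(s["wrist_torque"],2),round(s["width"],4),round(s["gripper_force"],1));return s
ctrl.close_gripper(110)
ctrl.movel([.4925,.288,.23],max_speed=.2);rep("lift")
hx,hy,yw=.4855,-.0947,-.405+np.pi/2
ctrl.movep([hx,hy,.23],down(yw));ctrl.movel([hx,hy,.095],max_speed=.12);ctrl.pause(.1);rep("above")
im=cams.grab_frame("wrist")
for z in np.arange(.091,.0579,-.003):
    ctrl.movel([hx,hy,z],max_speed=.06);s=ctrl.get_state()
    if s["contact_force"][2]>12: rep("touch");break
rep("end")
cv2.imwrite("pics/p.png",np.hstack([cv2.resize(im[20:320,100:420],(400,300)),cv2.resize(cams.grab_frame("side")[130:250,260:390],(400,300),interpolation=2)]))
E
```

```text
lift 18.16 [0.4921 0.2872 0.2286] [ 0.2  0.7 -4.2] [-0.1   0.07  0.01] 0.0568 117.5
above 20.96 [ 0.486  -0.0948  0.0956] [-0.1  0.5 -4.4] [-0.01  0.03 -0.03] 0.0573 117.5
touch 24.01 [ 0.4858 -0.0946  0.0591] [-3.8  0.7 12.6] [0.01 0.86 0.09] 0.057 119.2
end 24.01 [ 0.4858 -0.0946  0.0591] [-3.8  0.7 12.6] [0.01 0.86 0.09] 0.057 119.2
```

View pics/p.png

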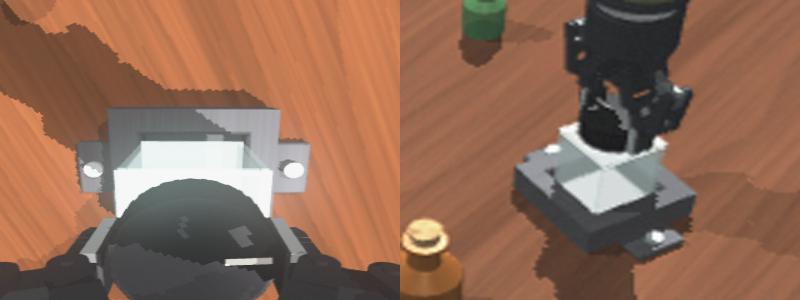

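It descended freely and touched at TCP z 0.0591, the expected 6 mm above the bench-level grip, so the jar is seated. The side picture shows it square and deep in the pocket at about (610,180). Now I'll turn the cap.

```bash
python3 - <<'E'
from h import *
hx,hy,yw=.4855,-.0947,-.405+np.pi/2
ctrl.close_gripper(120);ctrl.pause(.35);ims=[cams.grab_frame("wrist")]
for i in range(1,13):
    a=.1*i;ctrl.movep([hx,hy,.0592+max(0,a-.1)*.0015],down(yw+a));s=ctrl.get_state()
    print(round(a,1),round(s["time"],2),np.round(s["tcp_pos"],4),np.round(s["contact_force"],1),np.round(s["wrist_torque"],2),round(s["width"],4))
    if np.linalg.norm(s["contact_force"])>60:break
ims.append(cams.grab_frame("wrist"))
cv2.imwrite("pics/t.png",np.hstack([cv2.resize(i[20:320,100:420],(400,375)) for i in ims]))
E
```

```text
0.1 24.93 [ 0.4863 -0.0946  0.0596] [0.2 0.5 2.5] [-0.03 -0.25  0.16] 0.057
0.2 25.18 [ 0.4863 -0.0945  0.0596] [0.7 1.1 4. ] [-0.05 -0.37  0.15] 0.0571
0.3 25.43 [ 0.4859 -0.0946  0.0597] [1.4 0.6 5. ] [-0.03 -0.32  0.18] 0.0569
0.4 25.68 [ 0.4857 -0.0946  0.0598] [-0.2  0.5  6. ] [ 0.02 -0.25  0.11] 0.0566
0.5 25.93 [ 0.4855 -0.0947  0.0599] [-0.2  0.1  5.8] [-0.02 -0.09  0.12] 0.0571
0.6 26.18 [ 0.4855 -0.0947  0.0601] [-0.7  0.2  6.2] [-0.02 -0.08  0.14] 0.0568
0.7 26.43 [ 0.4854 -0.0947  0.0602] [-1.2 -0.3  6.4] [-0.   -0.03  0.14] 0.0569
0.8 26.68 [ 0.4853 -0.0948  0.0603] [-0.6 -0.8  7.2] [-0.05  0.    0.11] 0.057
0.9 26.93 [ 0.4855 -0.0948  0.0605] [-0.1 -0.5  7.7] [-0.02 -0.04  0.12] 0.0569
1.0 27.18 [ 0.4856 -0.0948  0.0607] [-0.1 -1.1  6.4] [-0.06 -0.11  0.11] 0.0573
1.1 27.43 [ 0.4857 -0.0947  0.0609] [ 0.1 -1.1  6.7] [-0.05 -0.16  0.12] 0.0572
1.2 27.68 [ 0.4858 -0.0947  0.0612] [-0.2 -1.   9.5] [-0.02 -0.11  0.09] 0.0572
```

View pics/t.png

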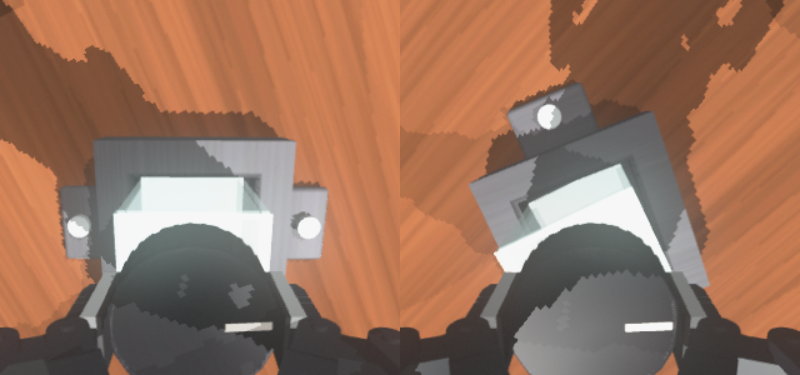

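The white line stays put in the gripper (about (250,327) and (650,327)), so the cap isn't slipping. The jar only turned a few degrees with it, so it is braced. I'll turn to 1.35 tool (about 1.28 on the thread), then lift gently and check for the jar's weight.

```bash
python3 - <<'E'
from h import *
hx,hy,yw=.4855,-.0947,-.405+np.pi/2
def rep(n):
    s=ctrl.get_state();print(n,round(s["time"],2),np.round(s["tcp_pos"],4),np.round(s["contact_force"],1),np.round(s["wrist_torque"],2));return s
for a in (1.28,1.35):
    ctrl.movep([hx,hy,.0592+(a-.1)*.0015],down(yw+a));rep(a)
for z in (.063,.065,.067,.069,.071,.073):
    ctrl.movel([hx,hy,z],max_speed=.03);ctrl.pause(.1);s=rep(z)
    if s["contact_force"][2]<-3: break
E
```

```text
1.28 27.98 [ 0.4859 -0.0946  0.0614] [-0.7 -1.3  9. ] [-0.01 -0.16  0.08]
1.35 28.23 [ 0.4859 -0.0945  0.0615] [ 0.  -0.5  9.1] [-0.03 -0.12  0.06]
0.063 28.57 [ 0.485  -0.0947  0.0626] [ 0.7 -0.3 -0.7] [-0.03 -0.1   0.03]
0.065 28.93 [ 0.4852 -0.0948  0.0649] [ 0.3 -0.6 -0.6] [ 0.04 -0.02 -0.03]
0.067 29.27 [ 0.4855 -0.0947  0.067 ] [ 0.3 -0.  -1. ] [-0.06  0.03  0.03]
0.069 29.62 [ 0.4855 -0.0947  0.069 ] [ 0.2 -0.1 -0.9] [-0.02 -0.03  0.04]
0.071 29.98 [ 0.4855 -0.0947  0.071 ] [ 0.8 -0.7  0. ] [-0.02 -0.01 -0.02]
0.073 30.32 [ 0.4855 -0.0947  0.073 ] [ 0.6 -0.3 -0.1] [ 0.02  0.03 -0.05]
```

The force is only about the cap's own weight, so it's free. I'll lift to origin about 143 mm above the jar's underside and check.

```bash
python3 - <<'E'
from h import *
ctrl.movel([.4855,-.0947,.107],max_speed=.05);ctrl.pause(.4)
s=ctrl.get_state();print(s["time"],s["tcp_pos"],s["contact_force"].round(1),s["width"],s["gripper_force"])
cv2.imwrite("pics/f.png",np.hstack([cv2.resize(cams.grab_frame("side")[100:250,240:420],(400,333),interpolation=2),cv2.resize(cams.grab_frame("scene")[130:240,130:262],(400,333),interpolation=2)]))
E
```

```text
31.5583 [ 0.48545557 -0.09467425  0.10689102] [-0.  -0.3  0.1] 0.056899396494957274 128.85654928162694
```

View pics/f.png

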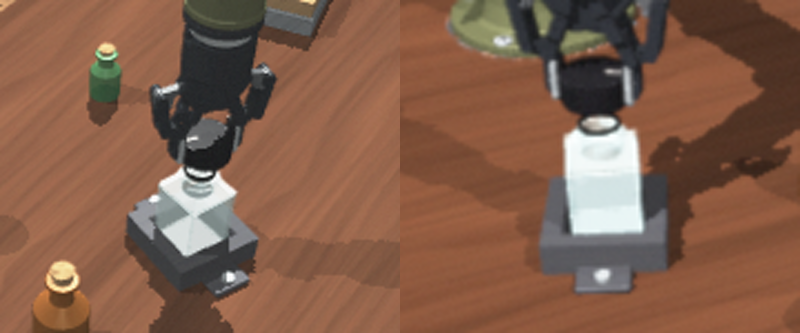

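The jar stands in the pocket with its mouth open, the gasket ring at about (200,172) on the left and (598,124) on the right. The cap is held level just above it, at about (210,145) and (598,85).

```bash
python3 -c "
from station import ctrl, cams
print(ctrl.close_job())"
```

```text
the job is handed in; nothing more can be done
None
```

I handed the job in at about 32 s of robot time: the jar is down in the pocket, and the cap is unscrewed and held level, about 22 mm above the gasket. The first two gripper closings (one at 20 N, one at 110 N) missed above the cap because the fingertips were about 37 mm higher than the reported tool point; I found this by touch and corrected for it. `close_job()` returned no verdict, so the result is not confirmed.

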